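Fit the comb cutter plate into the garnish slicer

TASK

Take the cutter plate with the row of teeth out of the stand and slide its ears down into the two slots of the garnish slicer's bracket, past the spring clips, until it is fully home and sits flat with both clips snapped over its ears; then let go of it. Feel your way in gently, do not force it, and leave the plain plate and everything else where they are.

Things in the scene. Friction and masses are not known exactly. Their poses are not given: they have to be found in the camera images.
- comb_plate_mid (a point): Centre of the comb cutter plate: flat upright grey plate, 220 g, with a window showing a row of six steel teeth; both faces alike. 68.5 mm above its lower edge. x through the thickness, y along the width, z up. Frame 86 wide, 8 thick, 105 high, with a grip tab on top. An ear on each side edge sticks out 16 mm (118 over both), 8 thick, from 23.5 mm below this point to 0.5 mm above it.
- tab (a point): Centre of the comb plate's black grip tab, 52.5 mm above the plate's centre, axes as the plate's. The tab is 36 wide (y), 12 thick (x), 32 high, on the middle of the frame's top edge; this is where to hold the plate. In the stand, wire pegs reach 30 mm up the plate's lower edge: lift it straight up by more than that.
- slicer: Hand-cranked vegetable garnish slicer, fixed; ivory bed 130 wide, carriage with spiked disc and crank. Origin on the worktop under the middle of the steel bracket for the cutter plate. x from the carriage to the bracket (bed runs 275 mm to -x), y along the plate's width, z up. The carriage is over 120 mm from the bracket, 116 high. More than 40 N on plate or slicer bends clips or bracket.
- seat (a point): Nominal middle between the two ear seats (rigid slot floors), 80 mm above the slicer's origin, axes as the slicer's. A plate that is home has its centre 23.5 mm above the true seats. The bracket is adjustable, screwed on through slotted holes: it truly sits up to 8 mm higher or lower and up to 3 mm to either side (y) of this point, which the reading does not show: feel for it.
- mouth (a point): Nominal top of the bracket, 70 mm over the seat. Two uprights with a vertical slot each for an ear (middle at y = +-52), open on top. Slot: back wall 4 mm to +x of this point, outer wall 1.5 mm beyond the ear's end, both flared from 54 mm over the seat upward (7 mm wider on top); on its -x side a spring clip, its lead-in 55 to 29.5 mm over the seat narrowing to a nose that presses the ear back.
- clip_l (a joint): Spring clip of the slot at the slicer's +y: how far (m) it is pushed back. 0 in an empty slot, 0.004 while an ear slides under its nose, 0.001 when the nose has snapped over the top of the ear, which it does 1.5 mm before the seat. Pushing both ears past the noses takes about 6 to 16 N, sliding on 4 to 10 N; at the snap the push drops, then the ears meet the rigid seat.
- clip_r (a joint): The same for the slot at -y.
- stand: Stand for the cutter plates: white base 90 x 270 x 10 high with wire pegs; holds two plates side by side, centres 136 mm apart along its y, either plate in either place. Fixed. Origin under the centre of its base. Plates stand on the top of the base, facing along the stand's x.
- plain_plate_mid (a point): The other cutter plate in the stand, same outline and size but with a single slanted straight blade and no teeth. Stays where it is. Point and axes as for the comb plate.
- shell_a: Turban shell, about 60 mm high, origin under it. Stays.
- shell_b: Smaller turban shell, about 50 mm high, origin under it. Stays.
- daikon: Piece of white radish, 76 mm across and 75 mm high, on the cutting board, origin under it. Stays.
- soy: Dark sauce bottle, 64 mm across, 190 mm high, origin under it. Stays.
- dish: Small blue bowl, 90 mm across, 30 mm high, origin under it. Stays.
- teacup: White teacup, 68 mm across, 70 mm high, origin under it. Stays.
- spoon: Wooden spoon on the cutting board, origin under it. Stays.

How it is judged:
On the way, in this order (a step that is already met when the one before it is completed fails the run):
1. the comb plate is lifted out of the stand (z of comb_plate_mid in the frame of stand above 0.115 m), for 0.1 s.
2. both ears are under their spring clips at once (value of joint each of clip_l, clip_r above 0.003 m and horizontal distance between comb_plate_mid and slicer below 0.008 m), for 0.1 s.
At the end, for the whole second after the job is handed in: The comb plate is at rest in the slicer's bracket: both clips snapped over its ears (each clip pushed back less than 2.2 mm), plate centre 93 to 115 mm above the worktop and within 6 mm of the slicer's z axis, upright and flat in line with the bracket within 0.06 rad (value of joint each of clip_l, clip_r below 0.0022 m and z of comb_plate_mid in the frame of slicer between 0.093 and 0.115 m and horizontal distance between comb_plate_mid and slicer below 0.006 m and angle between comb_plate_mid's own z axis and vertical below 0.06 rad and angle between the x axis of comb_plate_mid and the x axis of slicer, either way round below 0.06 rad and linear speed of comb_plate below 0.02 m/s); the robot touches nothing.
It fails at once if the plate is forced: more than 40 N between it and the slicer (contact force between comb_plate and slicer above 40 N).
It fails at once if the robot hits the slicer with more than 40 N (contact force between any of the fingers, the arm and slicer above 40 N).
It fails at once if the plain plate is taken or knocked over (distance of plain_plate_mid from where it was at the start of the episode above 0.03 m).
It fails at once if a bystander is pushed away or knocked over (distance of any of shell_a, shell_b, daikon, soy, dish, teacup, spoon from where it was at the start of the episode above 0.03 m or angle between soy's own z axis and vertical above 0.5 rad).
It also fails if it takes over 54 s, if anything falls off the work surface, if the arm or the gripper's body presses on something with over 40 N, if the wrist force passes 120 N, or if a joint passes its speed limit or range.

ROBOT

A 6-joint arm with a two-finger parallel gripper is mounted at the origin on the work surface. World frame = base frame: x ahead of the robot, y to its left, z up, the work surface at z = 0. Lengths are in m, angles in rad, forces in N, time in s.
With the tool pointing down it reaches from about 0.3 to 0.775 m from the base axis. Payload 14.6 kg.
Tool frame: the origin (TCP) lies midway between the tips of the shut fingers; the grasp point (between the pads) lies 19 mm behind it (ctrl.tcp_to_grasp is the z of the grasp point in the tool frame, in m); z points along the fingers, y is the line along which they close (so a half turn about z gives the same grasp; the last joint's range is limited). The gripper opens to 94 mm and grips with 3 to 60 N. Pads are 16 mm wide; open, the fingers measure 119 mm over their backs; the gripper's body (75 mm by 177 mm) begins 78 mm behind the grasp point.
Start: joints at [-1.173, 0.3, 1.521, -0, 1.321, -0.067], TCP at [0.247, -0.492, 0.205] pointing down, gripper open.
Joint ranges: [-3.03, 3.03], [-0.79, 2.21], [0.23, 2.52], [-1.04, 4.18], [0, 3.07], [-2.55, 2.55]. Speed limits (rad/s): [2.22, 2.22, 2.57, 3.14, 3.14, 3.14].

INTERFACE

Orientations are given as [roll, pitch, yaw] about the fixed x, y, z axes, in that order (R = Rz(yaw) Ry(pitch) Rx(roll)).
In Python, from station import monitor, camera, ctrl gives the robot as it stands.
- The arm moves only by the tool apply_moves, never from a script. Its argument "plan" is one flat list of numbers, 4 for each row, row after row: the shift along the tool's x, y, z in mm, then the turn about the tool's z in rad. In form: [dx, dy, dz, spin, dx, dy, dz, spin, ...]. A call has 1 to 20 rows; each row shifts and turns the commanded pose from where the row before left it, along the tool's axes as they then stand; what a row does not reach is not made up. A row lasts 1/10 s, in which the tool goes at most 50 mm and 8.59 degrees, less where a joint would pass 70% of its speed; a pose out of reach is approached as far as the arm can. A call is refused whole if a number of a shift passes 50 or a number of a turn 0.15, either way. A call with a gripper value outside its range is refused whole. "hand" is the gripper command: -1 is shut, 1 is fully open, values between are in proportion, set as the call begins (left out, the last holds). The fingers move at their own pace and stop on an object; "squeeze" is the grip in N (left out, the last holds). Time passes only in rows, so rows that do not move let the fingers close. It gives the time, the measured TCP pose, the force, the opening and the grip force at its end, in the units of the state.
- monitor.get_obs(): the state, without advancing time (a new reading comes with each control period).
- camera(name): name is "scene" or "top" or "wrist"; returns a dict with "image" (400x640x3 uint8, red, green, blue), "range_z" (400x640 float32, m along the optical axis (not along the pixel's ray), 0 where there is no reading), "mtx" (3x3 intrinsics, pixels), "distortion" ([k1, k2, p1, p2, k3] as OpenCV has them; the pictures are not rectified), "rvec" (rotation vector, rad) and "tvec" (3), from world to camera coordinates, as OpenCV has them. Camera axes: x right, y down, z forward; pixel columns grow to the right and rows downward; lengths in m; the calibration is good to about 2 mm. A picture is of the moment at which its call begins.
- ctrl.hand_in(): hands the job in; it is judged then, once.
The state is a dict: "time_s": time; "qpos": joint angles; "joint_vel": joint speeds; "tau": joint torques, N m; "ee_pos": TCP position; "eef_rot": TCP orientation; "force": force on the tool from outside, world axes, zero at the start; "moment": the same for the moment, N m; "grip_width": finger opening in m; "grip_force": force on a finger pad.
Only numpy, scipy, OpenCV 4.12 (cv2) and the standard library are available. Lean on these libraries where they do the work, as an engineer would, in place of code of your own. Each camera call takes 0.05 s, during which the arm holds its last target. There are 200 camera calls.

## Working session

There is one attempt and no reset: what is moved stays moved. The work goes in short steps, Python scripts to look and compute and a tool call to move; the robot and the scene stay as the last step left them, time stands still between calls to the robot, and variables do not carry over. Pictures are saved under pics/ and viewed, at most 10 in all, crops included, and the job is handed in when it is done.

Besides the shell and the picture viewer there is one more tool, called by a JSON object that holds its "op" and its "data". apply_moves: Moves the arm, as the interface text tells. Its arguments: {"type":"object","properties":{"plan":{"type":"array","items":{"type":"number"}},"hand":{"type":"number"},"squeeze":{"type":"number"}},"required":["plan"]}

```bash
mkdir -p pics; ls; cat > h.py <<'E'
import numpy as np, cv2
from station import monitor, camera, ctrl
def cam(n):
    c=camera(n); c['R']=cv2.Rodrigues(np.array(c['rvec'],float))[0]; c['t']=np.array(c['tvec'],float).reshape(3); return c
def cloud(c):
    v,u=np.mgrid[0:400,0:640]
    p=cv2.undistortPoints(np.stack([u,v],-1).reshape(-1,1,2).astype(float),np.array(c['mtx']),np.array(c['distortion'])).reshape(400,640,2)
    z=c['range_z']; P=np.dstack([p*z[...,None],z])
    W=(P-c['t'])@c['R']; W[z==0]=np.nan
    return W
def save(c,n): cv2.imwrite('pics/'+n,c['image'][...,::-1])
E
python3 - <<'E'
from h import *
o=monitor.get_obs(); print(o)
a=cam('scene');b=cam('top')
im=np.hstack([a['image'],b['image']])
np.savez('first.npz',A=cloud(a),B=cloud(b),a=a['image'],b=b['image'])
save(a,'s.png');save(b,'t.png')
for c in(a,b): print(-c['R'].T@c['t'], c['R'][2], np.isnan(cloud(c)[...,0]).mean())
E
```

```text
pics
{'time_s': 0.0, 'qpos': array([-1.17261378e+00,  3.00481673e-01,  1.52156102e+00, -1.94360245e-05,
        1.32072568e+00, -6.65838018e-02]), 'joint_vel': array([-0.0011934 ,  0.00019419,  0.00102078,  0.00142177, -0.00015089,
       -0.00124741]), 'tau': array([-1.46922888e-03, -5.31807911e+01, -3.52732265e+01,  7.07803736e-02,
        2.43907532e-02, -9.39868983e-05]), 'ee_pos': array([ 0.24641656, -0.49141688,  0.20488903]), 'eef_rot': array([-3.14041829e+00, -5.94419516e-05,  4.64771132e-01]), 'force': array([-0.07453053, -0.33192938, -0.3568578 ]), 'moment': array([ 0.02760695, -0.09220385,  0.0168161 ]), 'grip_force': 0.0, 'grip_width': 0.09380455076028828}
[1.14803479 0.85780496 1.22466359] [-0.41064182 -0.55476254 -0.72361026] 0.00392578125
[ 0.4083374  -0.01260008  1.27995088] [ 0.10305438  0.02279115 -0.99441458] 0.00405859375
```

View pics/s.png

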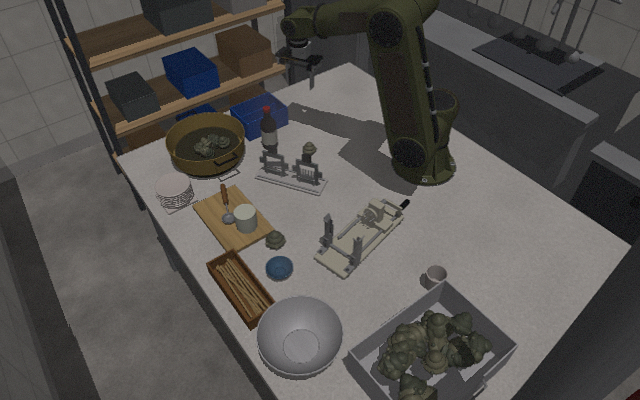

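View pics/t.png

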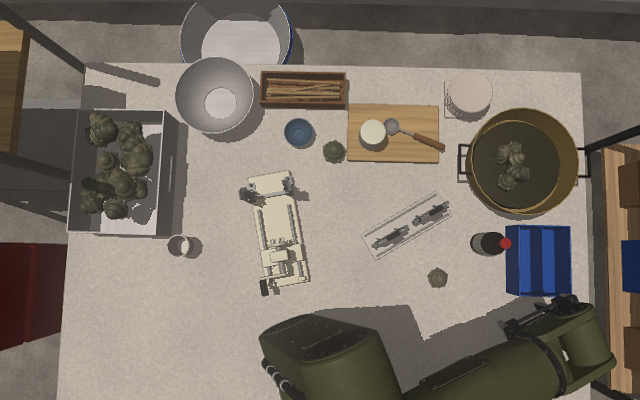

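```bash
python3 - <<'E'
from h import *
d=np.load('first.npz');a=d['a'][...,::-1];b=d['b'][...,::-1]
c1=cv2.resize(a[135:200,245:335],(540,390),interpolation=cv2.INTER_CUBIC)
c2=cv2.resize(b[160:300,235:310],None,fx=2.6,fy=2.6)
c2=cv2.resize(b[160:300,235:310],(209,390),interpolation=cv2.INTER_CUBIC)
cv2.imwrite('pics/c.png',np.clip(np.hstack([c1,c2])*1.5,0,255).astype(np.uint8))
A,B=d['A'],d['B']
def comps(W,box,z0,z1,name):
    m=(W[...,0]>box[0])&(W[...,0]<box[1])&(W[...,1]>box[2])&(W[...,1]<box[3])&(W[...,2]>z0)&(W[...,2]<z1)
    n,l,s,cc=cv2.connectedComponentsWithStats(m.astype(np.uint8))
    for i in range(1,n):
        if s[i,4]>5:
            p=W[l==i]; print(name,s[i],cc[i].round(),p.mean(0).round(4),p.min(0).round(3),p.max(0).round(3), 'yaw',np.degrees(np.arctan2(*np.linalg.svd((p-p.mean(0))[:,:2],full_matrices=0)[2][0][::-1])).round(1))
for W,n in((A,'A'),(B,'B')):
    print(W[237,392] if n=='B' else W[172,307], W[211,432] if n=='B' else W[162,272])
    print('stand base',);comps(W,(.25,.65,-.45,0),.006,.014,n)
    print('plates'); comps(W,(.25,.65,-.45,0),.09,.16,n)
    print('slicer'); comps(W,(.2,.8,.1,.5),.12,.2,n)
E
```

```text
[ 0.43665401 -0.18234604  0.06340702] [ 0.51226745 -0.30410489  0.06805206]
stand base
A [276 143   4   4   7] [277. 145.] [ 0.4033 -0.4406  0.0099] [ 0.394 -0.449  0.007] [ 0.414 -0.433  0.013] yaw 35.3
A [302 151  11   4  14] [307. 153.] [ 0.3377 -0.323   0.0104] [ 0.317 -0.347  0.006] [ 0.348 -0.309  0.014] yaw 130.2
A [255 165  72  31 636] [292. 181.] [ 0.4797 -0.225   0.0101] [ 0.37  -0.37   0.006] [ 0.581 -0.104  0.014] yaw 123.1
A [270 166  11   5  26] [276. 168.] [ 0.4873 -0.326   0.0099] [ 0.475 -0.348  0.006] [ 0.502 -0.303  0.013] yaw 115.9
A [227 168   5   4   8] [229. 170.] [ 0.6383 -0.4293  0.009 ] [ 0.627 -0.433  0.007] [ 0.649 -0.425  0.012] yaw 16.0
plates
A [264 120  13  13 128] [270. 126.] [ 0.4277 -0.4404  0.1152] [ 0.399 -0.45   0.091] [ 0.455 -0.425  0.145] yaw 175.6
A [226 138  18  23 110] [234. 151.] [ 0.6117 -0.4071  0.1029] [ 0.548 -0.45   0.09 ] [ 0.65  -0.364  0.112] yaw 36.9
A [263 145  22  17 185] [273. 153.] [ 0.5086 -0.2954  0.1181] [ 0.48  -0.339  0.091] [ 0.533 -0.258  0.152] yaw 121.5
A [295 153  23  17 193] [306. 161.] [ 0.4405 -0.1821  0.1182] [ 0
[... 2338 characters left out ...]
 [ 0.45  -0.436  0.147] yaw -178.9
slicer
B [162 119   2   7  10] [163. 122.] [0.742  0.4707 0.1222] [0.733 0.469 0.12 ] [0.75  0.474 0.124] yaw -173.4
B [160 141   2  14  16] [161. 148.] [0.6655 0.4711 0.1221] [0.649 0.468 0.12 ] [0.686 0.473 0.128] yaw -178.9
B [158 176   2  13  14] [158. 182.] [0.5687 0.4712 0.1212] [0.551 0.469 0.12 ] [0.585 0.473 0.123] yaw -177.3
B [282 179   8  14  63] [286. 184.] [0.5677 0.1091 0.1433] [0.55  0.101 0.12 ] [0.581 0.118 0.159] yaw -169.3
B [238 187  12  14 106] [243. 193.] [0.5401 0.2243 0.1462] [0.523 0.211 0.121] [0.556 0.236 0.16 ] yaw 174.1
B [157 191   2   6   8] [158. 194.] [0.5352 0.4709 0.1216] [0.529 0.468 0.12 ] [0.543 0.473 0.123] yaw -175.7
```

View pics/c.png

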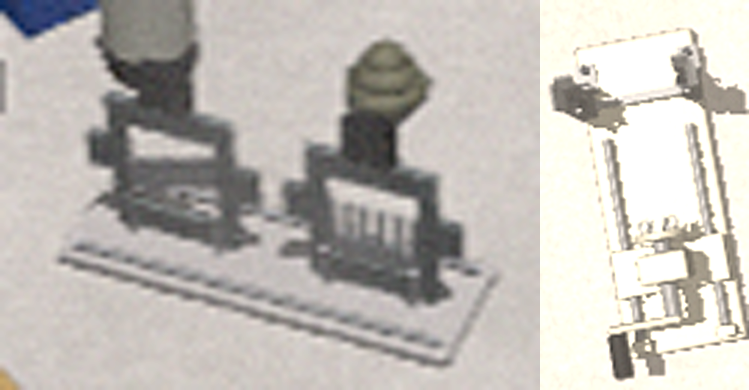

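The teeth are in the scene picture's right-hand plate (around 307,172), at about (0.437, -0.183) with width yaw of about 122°. The bracket uprights are at (0.540, 0.224) and (0.568, 0.109). I'll move above the comb plate.

{"op": "apply_moves", "data": {"plan": [0,0,-5,-0.15,0,0,-5,-0.15,0,0,-5,-0.15,0,0,-5,-0.15,0,0,-5,-0.15,0,0,-5,-0.15,0,0,-5,-0.15,0,0,-5,-0.15,0,0,-5,-0.15,0,0,-5,-0.15,0,0,-5,-0.15], "hand": 1}}

```text
time_s: 1.2
ee_pos: [0.2465, -0.4915, 0.2603]
eef_rot: [3.141, -0.001, 2.121]
force: [0.6, -0.5, 1.0]
grip_width: 0.0944
grip_force: 0.0
```

{"op": "apply_moves", "data": {"plan": [16,32,0,0,16,32,0,0,16,32,0,0,16,32,0,0,16,32,0,0,16,32,0,0,16,32,0,0,16,32,0,0,16,32,0,0,16,32,0,0,0,0,0,0,0,0,0,0,0,0,0,0]}}

```text
time_s: 2.5
ee_pos: [0.4371, -0.1898, 0.2603]
eef_rot: [-3.141, -0.0, 2.114]
force: [-0.7, -0.7, 0.1]
grip_width: 0.0941
grip_force: 0.0
```

```bash
cat >> h.py <<'E'
def tool(target,yaw):
    o=monitor.get_obs(); y=o['eef_rot'][2]; d=np.array(target)-o['ee_pos']
    print('t',o['time_s'],'ee',o['ee_pos'].round(4),o['eef_rot'].round(4),'F',o['force'].round(1),'w',o['grip_width'])
    c,s=np.cos(y),np.sin(y)
    print('need mm', (1000*np.array([c*d[0]+s*d[1], s*d[0]-c*d[1], -d[2]])).round(1),'spin',round(y-yaw,4))
def comps(W,box,z0,z1,name,n0=5):
    m=(W[...,0]>box[0])&(W[...,0]<box[1])&(W[...,1]>box[2])&(W[...,1]<box[3])&(W[...,2]>z0)&(W[...,2]<z1)
    n,l,s,cc=cv2.connectedComponentsWithStats(m.astype(np.uint8))
    for i in range(1,n):
        if s[i,4]>n0:
            p=W[l==i]; r=cv2.minAreaRect((p[:,:2]*1000).astype(np.float32))
            print(name,s[i],p.mean(0).round(4),'z',p[:,2].min().round(3),p[:,2].max().round(3),'rect',np.round(r[0],1),np.round(r[1],1),round(r[2],1))
E
python3 - <<'E'
from h import *
w=cam('wrist');save(w,'w1.png');W=cloud(w)
print(-w['R'].T@w['t'], w['R'][2])
t=cam('top');T=cloud(t);s=cam('scene');S=cloud(s)
bx=(.38,.5,-.26,-.12)
comps(W,bx,.135,.16,'W tab');comps(W,bx,.09,.12,'W frame');comps(T,bx,.135,.16,'T');comps(S,bx,.135,.16,'S')
comps(W,bx,.055,.084,'W ears')
tool([.4373,-.1832,.114],2.126)
E
```

```text
[ 0.39751752 -0.1226254   0.43936012] [ 0.13797243 -0.22891708 -0.96361848]
W tab [321 170  11  36 386] [ 0.4372 -0.1839  0.1462] z 0.136 0.149 rect [ 437.9 -185. ] [10.3 35.7] 31.1
W frame [322 142   8  26 182] [ 0.422  -0.1586  0.1142] z 0.1 0.12 rect [ 422.  -159.4] [ 7.7 25.4] 31.2
W frame [323 206   7  13  91] [ 0.4565 -0.2153  0.1149] z 0.113 0.117 rect [ 456.5 -215.3] [ 6.9 15.7] 31.4
S [301 153  10   8  44] [ 0.4411 -0.1821  0.1438] z 0.135 0.151 rect [ 440.6 -183.1] [23.2 35.2] 41.1
W ears [322 126   7  15  91] [ 0.4111 -0.1413  0.0779] z 0.062 0.081 rect [ 411. -142.] [ 7.3 15.7] 31.2
W ears [323 219   7   2  14] [ 0.4683 -0.2342  0.0787] z 0.078 0.08 rect [ 468.2 -234.1] [7.7 1.9] 32.9
W ears [323 228   7  15  88] [ 0.4803 -0.2535  0.0742] z 0.058 0.081 rect [ 481.5 -255.9] [ 8.  12.4] 30.8
t 2.65 ee [ 0.4371 -0.1899  0.2604] [-3.1415e+00 -1.0000e-04  2.1134e+00] F [ 0.  -0.2 -0.2] w 0.09390368952028509
need mm [  5.6   3.6 146.4] spin -0.0126
```

View pics/w1.png

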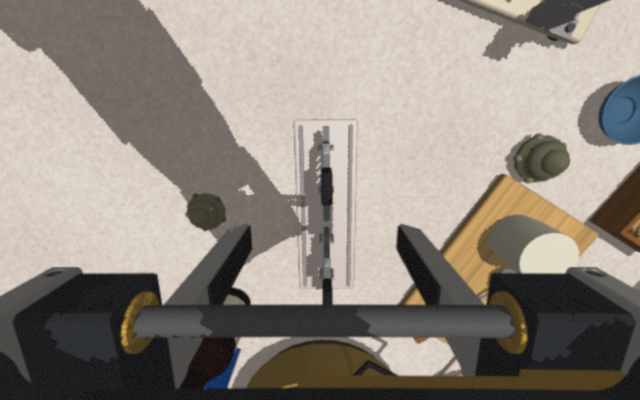

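The wrist view shows the comb plate edge-on with its tab at (327,187), midway between the fingers. The tab is at (0.4378, -0.185) and the yaw is about 2.12. I'll descend and grip it.

{"op": "apply_moves", "data": {"plan": [2,1.5,10,-0.009,2,1.5,16,0,0,0,16,0,0,0,16,0,0,0,16,0,0,0,16,0,0,0,16,0,0,0,16,0,0,0,12,0,0,0,8,0,0,0,4,0,0,0,0,0,0,0,0,0]}}

```text
time_s: 3.95
ee_pos: [0.4382, -0.1843, 0.1149]
eef_rot: [3.141, 0.001, 2.124]
force: [0.4, 0.8, -0.6]
grip_width: 0.0939
grip_force: 0.0
```

{"op": "apply_moves", "data": {"plan": [0,0,0,0,0,0,0,0,0,0,0,0,0,0,0,0,0,0,0,0,0,0,0,0,0,0,0,0,0,0,0,0], "hand": -1, "squeeze": 35}}

```text
time_s: 4.75
ee_pos: [0.438, -0.1841, 0.1144]
eef_rot: [-3.142, 0.0, 2.124]
force: [0.4, -0.5, 0.3]
grip_width: 0.0335
grip_force: 0.0
```

{"op": "apply_moves", "data": {"plan": [0,0,0,0,0,0,0,0,0,0,0,0,0,0,0,0,0,0,0,0,0,0,0,0,0,0,0,0]}}

```text
time_s: 5.45
ee_pos: [0.438, -0.1841, 0.1144]
eef_rot: [-3.142, -0.0, 2.124]
force: [-0.8, -0.2, 0.1]
grip_width: 0.0118
grip_force: 35.0
```

{"op": "apply_moves", "data": {"plan": [0,0,-4,0,0,0,-8,0,0,0,-12,0,0,0,-16,0,0,0,-16,0,0,0,-16,0,0,0,-16,0,0,0,-16,0,0,0,-16,0,0,0,-16,0,0,0,-16,0,0,0,-16,0,0,0,-16,0,0,0,-6,0,0,0,0,0,0,0,0,0]}}

```text
time_s: 7.05
ee_pos: [0.4378, -0.1841, 0.304]
eef_rot: [-3.141, -0.0, 2.124]
force: [0.3, -0.1, -1.8]
grip_width: 0.0118
grip_force: 35.0
```

```bash
python3 - <<'E'
from h import *
t=cam('top');T=cloud(t);s=cam('scene');S=cloud(s);w=cam('wrist');W=cloud(w)
bx=(.48,.62,.06,.28)
for n,X in(('T',T),('S',S),('W',W)):
    comps(X,bx,.145,.17,n+' up');comps(X,bx,.11,.17,n+' up2');comps(X,(.2,.7,0,.35),.01,.06,n+' bed',300)
    comps(X,(.38,.5,-.26,-.1),.24,.28,n+' plate')
tool([.554,.167,.3],np.radians(103.5))
E
```

```text
T up [282 179  10  12  54] [0.5697 0.1043 0.1533] z 0.145 0.163 rect [568.4 102.9] [35.7 16.1] 42.9
T up [238 187   9  13  68] [0.5414 0.2268 0.153 ] z 0.145 0.162 rect [540.7 227.9] [18.  34.6] 74.5
T up2 [282 179  10  15  92] [0.5657 0.1059 0.1441] z 0.113 0.163 rect [566.  105.7] [33.8 21.8] 13.7
T up2 [238 187  13  14 125] [0.5394 0.2233 0.1418] z 0.11 0.162 rect [539.8 223.7] [33.1 23.4] 11.0
T bed [ 247  170   63  119 4290] [0.4555 0.1405 0.0259] z 0.011 0.06 rect [452.3 140.8] [340.6 134.2] 12.6
T plate [379 241   7   7  24] [ 0.412  -0.1398  0.2645] z 0.245 0.272 rect [ 413.7 -142.5] [ 7.1 19.3] 41.3
S up [323 213   8  11  44] [0.5674 0.1042 0.1528] z 0.145 0.161 rect [567.4 104.7] [39.3 18.6] 38.6
S up [352 235  12   8  25] [0.5447 0.2283 0.1538] z 0.145 0.16 rect [541.5 229.8] [16.3 35.7] 72.3
S up2 [323 213  10  17 114] [0.5659 0.1084 0.1376] z 0.11 0.161 rect [565.8 106.7] [34.5 24.1] 13.9
S up2 [352 235  12  15  93] [0.5425 0.2252 0.1345] z 0.11 0.16 rect [540.3 224. ] [32.8 23.1] 17.4
S bed [ 313  206   91   74 2678] [0.4808 0.156  0.0264] z 0.01 0.06 rect [452.3 142.3]
[... 425 characters left out ...]
146.1] [17.  34.6] 38.4
S plate [309 130   1   6   6] [ 0.4309 -0.1699  0.2525] z 0.241 0.263 rect [ 431.  -169.8] [7.4 0.5] 56.4
W up [572   0  46  16 399] [0.5697 0.1028 0.1538] z 0.145 0.159 rect [566.4 103.7] [34.8 16.7] 11.6
W up2 [ 547    0   71   24 1092] [0.5647 0.1031 0.137 ] z 0.11 0.159 rect [565.6 107. ] [35.2 23.6] 11.3
W bed [ 403    0  166   57 3963] [0.5349 0.1084 0.0248] z 0.01 0.06 rect [516.  117.8] [225.1  62.4] 13.2
W plate [318 139  12  29 307] [ 0.4116 -0.1411  0.2673] z 0.245 0.28 rect [ 411.9 -141.5] [ 8. 17.] 32.8
t 7.2 ee [ 0.4378 -0.1841  0.3038] [-3.1410e+00 -9.0000e-04  2.1238e+00] F [ 0.   0.4 -1.7] w 0.011666098917006592
need mm [237.7 283.2   3.8] spin 0.3174
```

{"op": "apply_moves", "data": {"plan": [0,0,0,0.11,0,0,0,0.11,0,0,0,0.11,26,10.5,0,0,26,10.5,0,0,26,10.5,0,0,26,10.5,0,0,26,10.5,0,0,26,10.5,0,0,26,10.5,0,0,26,10.5,0,0,26,10.5,0,0,26,10.5,0,0,26,10.5,0,0,26,10.5,0,0,0,0,0,0,0,0,0,0,0,0,0,0]}}

```text
time_s: 9.0
ee_pos: [0.4918, 0.1474, 0.3043]
eef_rot: [-3.141, 0.0, 1.793]
force: [-0.7, 0.4, -2.1]
grip_width: 0.0119
grip_force: 35.0
```

```bash
python3 - <<'E'
from h import *
w=cam('wrist');save(w,'w2.png');W=cloud(w);np.save('w2.npy',W)
bx=(.48,.62,.06,.28)
comps(W,bx,.145,.17,'up');comps(W,bx,.11,.17,'up2');comps(W,(.2,.7,0,.35),.01,.06,' bed',300)
comps(W,(.38,.56,.05,.25),.22,.29,'plate')
tool([.553,.165,.3],1.791)
E
```

```text
up [367 115  32  22 391] [0.5419 0.2276 0.1534] z 0.145 0.16 rect [539.9 224.3] [33.3 22.6] 12.7
up [362 219  30  21 372] [0.5678 0.1049 0.1526] z 0.145 0.159 rect [565.6 106.9] [33.9 22.2] 14.1
up2 [362 115  37  22 630] [0.5399 0.2244 0.1448] z 0.11 0.16 rect [539.8 224.1] [33.5 23. ] 12.6
up2 [359 210  33  30 730] [0.5647 0.1071 0.1416] z 0.11 0.159 rect [565.5 107.2] [33.4 23.3] 12.1
 bed [  192   119   217    89 13669] [0.4649 0.1489 0.0262] z 0.012 0.06 rect [452.7 143.5] [337.6 132.3] 11.8
plate [318 139  12  31 340] [0.4811 0.1959 0.2695] z 0.245 0.29 rect [481.3 196.1] [ 7.9 17.2] 12.7
t 9.05 ee [0.4918 0.1472 0.3044] [-3.1414e+00  1.0000e-04  1.7929e+00] F [-0.8 -0.2 -1.1] w 0.011725814868836535
need mm [ 3.9 63.6  4.4] spin 0.0019
```

View pics/w2.png

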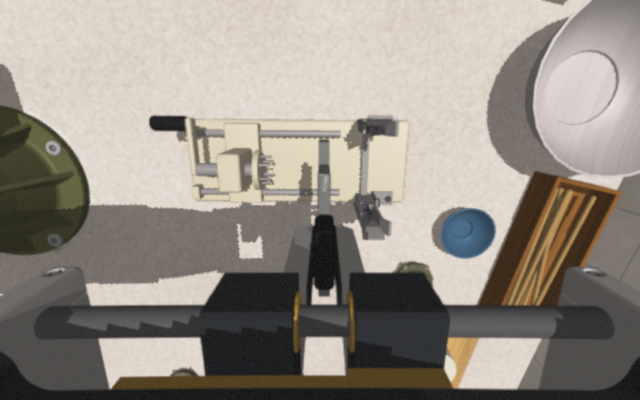

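The wrist view shows the uprights at (377,125) and (373,213) and the held plate's upper edge at (322,170). Next I'll find where the slot lies within the uprights from a height map.

```bash
python3 - <<'E'
from h import *
W=np.load('w2.npy').reshape(-1,3);W=W[~np.isnan(W[:,0])]
t=cam('top');T=cloud(t).reshape(-1,3);T=T[~np.isnan(T[:,0])]
a=np.radians(12.4)
for nm,X in (('W',W),('T',T)):
    d=X[:,:2]*1000-[552.7,165.6]; x=d@[np.cos(a),np.sin(a)]; y=d@[-np.sin(a),np.cos(a)]; z=X[:,2]*1000
    g=np.zeros((22,60))
    k=(abs(x)<22)&(abs(y)<75)&(z<175)&(abs(y)>40)
    st=2 if nm=='W' else 4
    print(nm,'rows y, cols x:',list(range(-22,22,st)))
    for y0 in list(range(-74,-40,st))+list(range(42,76,st)):
        print('%4d'%y0,' '.join('%4s'%(int(round(z[m].max())) if (m:=k&(y>=y0)&(y<y0+st)&(x>=x0)&(x<x0+st)).any() else '.') for x0 in range(-22,22,st)))
E
```

```text
W rows y, cols x: [-22, -20, -18, -16, -14, -12, -10, -8, -6, -4, -2, 0, 2, 4, 6, 8, 10, 12, 14, 16, 18, 20]
 -74    0    1    0   -1    .    .    .    .    .    .    .    .    .    .    .    .    .    .    .    .    .    .
 -72    .    .  153  156  156  156  155  156  157  156  157  157  156  156  157  156    .    .    .    .    .    .
 -70    .    .  155  158  158  158  157  158  157  158  157  158  156  157  156  157    .    .    .    .    .    .
 -68    .    .  154  157  157  158  158  157  155  156  157  156  155  157  156  157  154    .    .    .    .    .
 -66   20   21  153  154  151  153  153  151  153  153  153  153  152  156  153  152  154  156  156  155    .    .
 -64    .   22  148  151  150  149  149  149  148  151  149  149  148  148  148  152  155  157  157  155   53    .
 -62   23   22  141  144  147  144  144  143  147  145  143  147  144  143  148  150  154  159  157    .   55   54
 -60   22   21  119  119   28  141  139  135  131  138  131    .    .  146  145  151  155  156  157    .    .   56
 -58   21   21  119  119   29  141  138  136  132  128  123  120   86  
[... 3363 characters left out ...]
    .   87    .    .  100    .    .    .
 -46   19   32    .   27   35   36    .    .    .    .    .
 -42   23   20   26    .   31   33    .    .    .   21   22
  42    .    .    .    .    .    .    .    .    .    .    .
  46    .    .    .    .    .    .    .    .    .    .    .
  50    .    .    .    .    .    .    .    .    .    .    .
  54    .    .    .    .    .    .    .    .    .    .    .
  58    .    .    .    .    .    .    .    .    .    .    .
  62    .    .    .    .    .    .    .    .    .    .    .
  66    .    .    .    .    .    .    .    .    .    .    .
  70    .    .    .    .    .    .    .    .    .    .    .
  74    .    .    .    .    .    .    .    .    .    .    .
```

The bracket floor is at about z = 0.0875, so the plate should be home at TCP z of about 0.147. The slot centre is at (0.553, 0.1657). I'll move over it and lower to just above the mouth.

{"op": "apply_moves", "data": {"plan": [0.5,6,0,0.004,0.5,7,0,0,0.5,7,0,0,0.5,7,0,0,0.5,7,0,0,0.5,7,0,0,0.5,7,0,0,1,7,0,0,1,6,0,0,0,2.5,0,0,0,0,10,0,0,0,14,0,0,0,14,0,0,0,14,0,0,0,14,0,0,0,10,0,0,0,0,0,0,0,0,0]}}

```text
time_s: 10.9
ee_pos: [0.5528, 0.1672, 0.2287]
eef_rot: [3.141, -0.0, 1.79]
force: [-0.0, 1.2, -1.7]
grip_width: 0.0118
grip_force: 35.0
```

```bash
cat > chk.py <<'E'
from h import *
def chk(tag):
    w=cam('wrist');save(w,tag+'.png');W=cloud(w).reshape(-1,3);W=W[~np.isnan(W[:,0])]
    a=np.radians(12.4);d=W[:,:2]*1000-[552.7,165.6]; x=d@[np.cos(a),np.sin(a)]; y=d@[-np.sin(a),np.cos(a)]; z=W[:,2]*1000
    o=monitor.get_obs();e=(monitor.get_obs()['ee_pos']*1000)
    et=e[2]-35.4
    k=(abs(z-et)<5)&(abs(x)<25)&(y>38)&(y<66); print('ear+: x',x[k].min().round(1),x[k].max().round(1),np.median(x[k]).round(1),'y',y[k].min().round(1),y[k].max().round(1),'z',np.median(z[k]).round(1),et.round(1),k.sum())
    dd=e[:2]-[552.7,165.6];print('tcp',dd@[np.cos(a),np.sin(a)],dd@[-np.sin(a),np.cos(a)],o)
    for y0 in range(40,74,2):
        print('%4d'%y0,' '.join('%4s'%(int(round(z[m].max())) if (m:=(z<et+5)&(y>=y0)&(y<y0+2)&(x>=x0)&(x<x0+2)).any() else '.') for x0 in range(-22,22,2)))
E
python3 -c "from chk import *;chk('w3')"
```

```text
ear+: x -3.1 4.2 0.5 y 43.1 59.7 z 193.1 193.7 262
tcp 0.5638000678151613 1.5705584952120584 {'time_s': 10.95, 'qpos': array([2.30329674e-01, 3.44799856e-01, 1.40685783e+00, 3.26179132e-05,
       1.38894239e+00, 1.13365824e-02]), 'joint_vel': array([-0.00076021, -0.00244519, -0.00385601,  0.00104305,  0.00064197,
        0.00118296]), 'tau': array([-1.17944012e-02, -5.67245293e+01, -3.62276816e+01,  7.02686934e-02,
       -4.22788173e-03, -1.70998806e-04]), 'ee_pos': array([0.55291339, 0.16725499, 0.22907022]), 'eef_rot': array([ 3.14060050e+00, -4.33360192e-05,  1.78978356e+00]), 'force': array([-0.65121517, -0.41061415, -0.44356091]), 'moment': array([-0.05662211, -0.04682268, -0.00675771]), 'grip_force': 34.9991101026535, 'grip_width': 0.01153485584861447}
  40    .    .    .    .    .    .    .    .    .    .    .    .    .    .    .    .    .    .    .    .    .    .
  42    .    .    .    .    .    .    .    .    .  198  198  194  198  198    .    .    .    .    .    .    .    .
  44    .    .    .    .    .    .    .    .    .  194  194  199  198  195    .    .    .    .    .
[... 925 characters left out ...]
   48   50
  62    .    .    .  149  149  149  149  149  147  149  149  149  149  149  148  150  155  157  157  157   27   28
  64    .    .  153  152  154  153  152  154  153  152  153  153  154  154  154  152  153  157  158  157   24   27
  66    0    1  154  158  157  158  157  156  157  158  157  156  158  157  157  157    0    1   -1    1    1    0
  68    0    1    0  157  158  157  157  158  158  157  158  158  158  157  158  157    0    1    1    1   -2   -1
  70   -1    0  155  157  157  157  157  156  157  158  157  157  157  157  157  157    0    0    1    1    0    1
  72    0    1    0    0   -1    1    0    1   -1   -1    0    0    1    0    2    0    1    2    0    1    2    1
```

Aligned within about half a millimetre, so I'll enter slowly.

{"op": "apply_moves", "data": {"plan": [-0.3,0,4,0,0,0,4,0,0,0,4,0,0,0,4,0,0,0,4,0,0,0,4,0,0,0,3,0,0,0,2,0,0,0,2,0,0,0,2,0,0,0,2,0,0,0,2,0,0,0,0,0]}}

```text
time_s: 12.25
ee_pos: [0.5526, 0.1669, 0.1912]
eef_rot: [-3.141, 0.0, 1.79]
force: [0.3, 0.0, -0.8]
grip_width: 0.0117
grip_force: 35.0
```

{"op": "apply_moves", "data": {"plan": [0,0,2,0,0,0,2,0,0,0,2,0,0,0,1.5,0,0,0,1.5,0,0,0,1,0,0,0,1,0,0,0,0,0]}}

```text
time_s: 13.05
ee_pos: [0.553, 0.1669, 0.1807]
eef_rot: [3.141, 0.0, 1.79]
force: [3.1, 1.7, 3.6]
grip_width: 0.012
grip_force: 35.0
```

{"op": "apply_moves", "data": {"plan": [0,0,1,0,0,0,1,0,0,0,1,0,0,0,1,0,0,0,0,0]}}

```text
time_s: 13.55
ee_pos: [0.553, 0.1669, 0.1767]
eef_rot: [3.14, -0.0, 1.79]
force: [4.2, 1.1, 4.9]
grip_width: 0.0119
grip_force: 35.0
```

{"op": "apply_moves", "data": {"plan": [0,0,1,0,0,0,1,0,0,0,1,0,0,0,1,0,0,0,0,0]}}

```text
time_s: 14.05
ee_pos: [0.5529, 0.1669, 0.1722]
eef_rot: [3.141, -0.0, 1.79]
force: [5.4, 1.3, 1.3]
grip_width: 0.0121
grip_force: 35.0
```

{"op": "apply_moves", "data": {"plan": [0,0,1,0,0,0,1,0,0,0,1,0,0,0,1,0,0,0,0,0]}}

```text
time_s: 14.55
ee_pos: [0.5529, 0.1669, 0.1681]
eef_rot: [3.141, -0.0, 1.79]
force: [5.8, 1.6, 1.1]
grip_width: 0.0119
grip_force: 35.0
```

{"op": "apply_moves", "data": {"plan": [0,0,1.5,0,0,0,1.5,0,0,0,1.5,0,0,0,1.5,0,0,0,1,0,0,0,1,0,0,0,0,0]}}

```text
time_s: 15.25
ee_pos: [0.5529, 0.1669, 0.1601]
eef_rot: [3.141, -0.0, 1.79]
force: [5.8, 1.2, 0.4]
grip_width: 0.0119
grip_force: 35.0
```

{"op": "apply_moves", "data": {"plan": [0,0,1,0,0,0,1,0,0,0,1,0,0,0,1,0,0,0,0,0]}}

```text
time_s: 15.75
ee_pos: [0.5529, 0.1669, 0.1561]
eef_rot: [3.141, -0.0, 1.79]
force: [6.3, 1.3, 0.6]
grip_width: 0.0118
grip_force: 35.0
```

```bash
python3 -c "from chk import *;chk('w4')"
```

```text
ear+: x -16.0 5.6 -0.2 y 42.7 58.3 z 120.6 120.7 348
tcp 0.47746904916886684 1.2401705374534402 {'time_s': 15.8, 'qpos': array([2.29751343e-01, 4.03535471e-01, 1.49935456e+00, 5.03220442e-05,
       1.23834415e+00, 1.07604596e-02]), 'joint_vel': array([ 0.00062235, -0.00197662,  0.00029107, -0.00040869, -0.00137488,
       -0.00283532]), 'tau': array([ 3.03056510e-01, -5.67952180e+01, -3.07508540e+01,  9.80118639e-02,
        1.93108790e+00, -2.14590988e-02]), 'ee_pos': array([0.55290002, 0.16691377, 0.15613201]), 'eef_rot': array([ 3.14123471e+00, -5.14271053e-05,  1.78977081e+00]), 'force': array([5.46628243, 1.57565095, 1.31500177]), 'moment': array([ 0.30462494, -1.5596715 , -0.04139409]), 'grip_force': 35.000969767570496, 'grip_width': 0.011760936563005243}
  40    .    .    .    .    .    .    .    .    .    .    .    .    .    .    .    .    .    .    .    .    .    .
  42    .    .    .    .    .    .    .    .    .  124  126  125  125  125    .    .    .    .    .    .    .    .
  44    .    .    .    .    .    .    .    .    .  121  121  122  121  121    .    .    .    .   
[... 927 characters left out ...]
   54   55
  62    .    .    .    .    .    .    .    .    .    .    .    .    .    .    .    .    .    .   70    .   26   27
  64    1   -1    0    2    0    1    0   -1    1    0    1    1   -1    1    1    1    1    0   71   25   26   27
  66    0    0    0    2    1    1    1    2    1    0    0    0    0    1    0    0    1    0    0    1    0    0
  68    1    1    0    1    1    0    0    0    0    1    1    1    1    0    1    0    0    1    1    1    0    0
  70    1    1    1    1    1    0    0    1    0    0    1    1    0    1    0    0    0    1    0    0    1    1
  72    0    1   -1    0    1    0    1   -1    1    1    1    1    0    3    0    1    0    3    1    0    1    0
```

{"op": "apply_moves", "data": {"plan": [0,0,1,0,0,0,1,0,0,0,1,0,0,0,1,0,0,0,0,0]}}

```text
time_s: 16.3
ee_pos: [0.5529, 0.1669, 0.1521]
eef_rot: [3.141, -0.0, 1.79]
force: [6.2, 1.9, -0.2]
grip_width: 0.012
grip_force: 35.0
```

{"op": "apply_moves", "data": {"plan": [0,0,1,0,0,0,1,0,0,0,0,0]}}

```text
time_s: 16.6
ee_pos: [0.5529, 0.1669, 0.1501]
eef_rot: [3.141, -0.0, 1.79]
force: [5.6, 0.9, 1.8]
grip_width: 0.0117
grip_force: 35.0
```

{"op": "apply_moves", "data": {"plan": [0,0,0.5,0,0,0,0.5,0,0,0,0,0]}}

```text
time_s: 16.9
ee_pos: [0.553, 0.1669, 0.1492]
eef_rot: [3.141, -0.0, 1.79]
force: [6.7, 0.4, 0.9]
grip_width: 0.0118
grip_force: 35.0
```

{"op": "apply_moves", "data": {"plan": [0,0,0.5,0,0,0,0.5,0,0,0,0,0]}}

```text
time_s: 17.2
ee_pos: [0.5525, 0.1668, 0.1479]
eef_rot: [-3.141, 0.0, 1.79]
force: [3.6, 1.0, -0.1]
grip_width: 0.0116
grip_force: 35.0
```

{"op": "apply_moves", "data": {"plan": [0,0,0.5,0,0,0,0,0]}}

```text
time_s: 17.4
ee_pos: [0.5526, 0.1669, 0.1476]
eef_rot: [-3.141, -0.0, 1.79]
force: [3.7, 1.0, -2.5]
grip_width: 0.0119
grip_force: 35.0
```

{"op": "apply_moves", "data": {"plan": [0,0,0.5,0,0,0,0,0]}}

```text
time_s: 17.6
ee_pos: [0.5526, 0.1669, 0.1473]
eef_rot: [-3.141, 0.0, 1.79]
force: [3.6, -0.2, -0.6]
grip_width: 0.0119
grip_force: 35.0
```

{"op": "apply_moves", "data": {"plan": [0,0,0.4,0,0,0,0,0]}}

```text
time_s: 17.8
ee_pos: [0.5527, 0.1669, 0.147]
eef_rot: [-3.142, -0.0, 1.79]
force: [3.0, 0.0, -0.1]
grip_width: 0.0121
grip_force: 35.0
```

{"op": "apply_moves", "data": {"plan": [0,0,0.5,0,0,0,0,0]}}

```text
time_s: 18.0
ee_pos: [0.5527, 0.1669, 0.1465]
eef_rot: [-3.142, -0.0, 1.79]
force: [3.6, 0.4, -0.3]
grip_width: 0.0118
grip_force: 35.0
```

{"op": "apply_moves", "data": {"plan": [0,0,0.4,0,0,0,0,0]}}

```text
time_s: 18.2
ee_pos: [0.5528, 0.1669, 0.1465]
eef_rot: [3.141, 0.0, 1.79]
force: [2.4, 0.4, 4.7]
grip_width: 0.0119
grip_force: 35.0
```

```bash
python3 - <<'E'
from h import *
from chk import *
chk('w5')
a=cv2.imread('pics/w5.png');s=cam('scene')['image'][...,::-1]
c1=cv2.resize(a[100:260,300:420],(400,533));c2=cv2.resize(s[170:285,300:386],(398,533),interpolation=cv2.INTER_CUBIC)
cv2.imwrite('pics/c5.png',np.clip(np.hstack([c1,c2])*1.5,0,255).astype(np.uint8))
E
```

```text
ear+: x -13.4 4.8 1.9 y 42.7 56.7 z 110.8 111.0 167
tcp 0.35198828315160446 1.2499026661804986 {'time_s': 18.25, 'qpos': array([2.29781286e-01, 4.12879706e-01, 1.50990529e+00, 2.76473538e-05,
       1.21848500e+00, 1.07838488e-02]), 'joint_vel': array([ 0.001309  ,  0.0023289 ,  0.00044899,  0.00046678, -0.00094787,
        0.00074342]), 'tau': array([ 2.12982609e-01, -5.53197169e+01, -3.06756163e+01,  8.96141888e-02,
        9.22991931e-01, -1.16555279e-02]), 'ee_pos': array([0.55277538, 0.16689633, 0.14644431]), 'eef_rot': array([ 3.14127030e+00, -2.94301614e-05,  1.78978423e+00]), 'force': array([2.79638164, 0.06079449, 4.20337724]), 'moment': array([ 0.16541002, -0.75802146,  0.00191297]), 'grip_force': 35.00109672546387, 'grip_width': 0.01206171448682732}
  40    .    .    .    .    .    .    .    .    .    .    .    .    .    .    .    .    .    .    .    .    .    .
  42    .    .    .    .    .    .    .    .    .  115  116  115  116  114    .    .    .    .    .    .    .    .
  44    .    .    .    .    .    .    .    .    .  111  112  112  112  111    .    .    .    .    .
[... 925 characters left out ...]
   54   54
  62    .    .    .    .    .    .    .    .    .    .    .    .    .    .    .    .    .    .   71    .   27   27
  64    0    0    1    1    0   24   25   24   24   24   24   24   25   24   24   24    1    0   70   26   27   27
  66    0    0    1    0    1    1    0    1    1    1    1    0    1    0    0    1    1    0    0    0    1    0
  68    1    1    1    0    0    0    0    1    1   -1    0    1    0    0    0    0    0    0    0    2    0    0
  70    1    0    1    0    0    1    1    1   -1    1    1   -1    2    1    0    1    1    0    1    0    1    2
  72    1    0    1    0    1    1    0    1    1    0    1    1    0    1    0    0    1    0    0    1    1    0
```

View pics/c5.png

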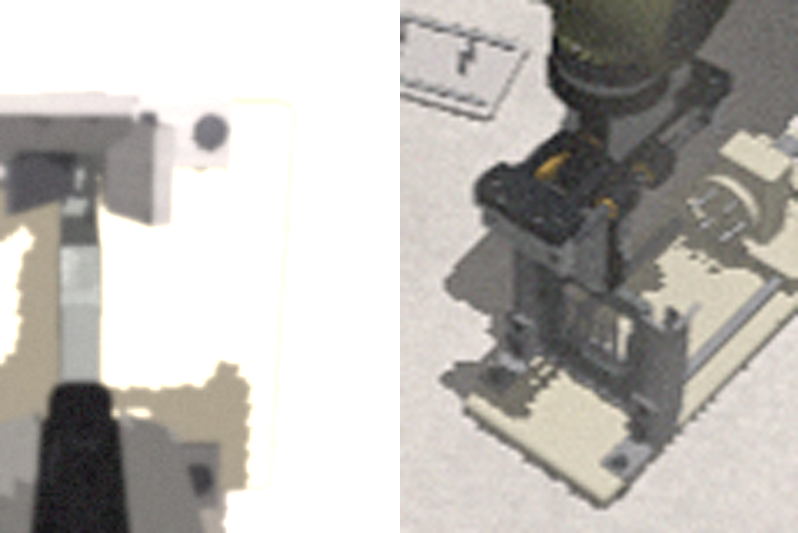

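The +y clip is over its ear (left crop, around 80,200) and the vertical force is rising on a stiff contact. I'll press slightly to confirm both sides are seated.

{"op": "apply_moves", "data": {"plan": [0,0,0.4,0,0,0,0,0]}}

```text
time_s: 18.5
ee_pos: [0.5529, 0.1669, 0.1464]
eef_rot: [3.141, -0.0, 1.79]
force: [1.3, 0.2, 7.5]
grip_width: 0.0118
grip_force: 35.0
```

{"op": "apply_moves", "data": {"plan": [0,0,0.4,0,0,0,0,0]}}

```text
time_s: 18.7
ee_pos: [0.5529, 0.1669, 0.1464]
eef_rot: [3.141, -0.0, 1.79]
force: [-0.4, 0.0, 10.8]
grip_width: 0.0118
grip_force: 35.0
```

```bash
python3 - <<'E'
from h import *
w=cam('wrist');W=cloud(w).reshape(-1,3);W=W[~np.isnan(W[:,0])]
a=np.radians(12.4);d=W[:,:2]*1000-[552.7,165.6]; x=d@[np.cos(a),np.sin(a)]; y=d@[-np.sin(a),np.cos(a)]; z=W[:,2]*1000
for y0 in list(range(-66,-38,2))+list(range(42,60,2)):
    print('%4d'%y0,' '.join('%4s'%(int(round(z[m].max())) if (m:=(z<165)&(y>=y0)&(y<y0+2)&(x>=x0)&(x<x0+2)).any() else '.') for x0 in range(-22,22,2)))
o=monitor.get_obs();print(o['force'],o['moment'],o['ee_pos'])
E
```

```text
-66    .    .    .    .    .    .    .    .    .    .  158    .    .    .    .    .    .    .    .    .    .    .
 -64    .    .    .    .    .    .    .    .    .    .    .    .    .    .    .    .    .    .    .    .    .    .
 -62    .    .    .    .    .    .  106  129  128  128  128  128  127  128    .    .    .    .    .    .    .    .
 -60    .    .    .    .    .    .  110  131  127  129  130  129  129  126    .    .    .    .    .    .    .    .
 -58    .    .    .    .    .    .    .  133  129  126    .    .    .  125    .    .    .    .    .    .    .    .
 -56    .    .    .    .    .    .  135  134  130  125    .    .    .    .    .    .    .    .    .    .    .    .
 -54    .    .    .    .    .    .    .  133  130  125    .    .    .    .    .    .    .    .    .    .    .    .
 -52    .    .    .    .    .    .    .  133  131  126    .    .    .  142    .    .    .    .    .    .    .    .
 -50    .    .    .    .    .    .    .  133  129    .    .    .    .  142  145  145    .    .    .    .    .    .
 -48    .    .    .    .    .    .    .  131    .    .    .    .  
[... 954 characters left out ...]
 155    .    .
  50    .    .  119  120  142  142  137  134  130  124  120  112  112  142  146  150  154  158  158  157    .    .
  52    .    .    .  120  143  142  138  133  129  125  120  112  112  143  148  150  155  158  158  156    .    .
  54    .    .    .  120  142  142  138  133  130  125  121  112  112  142  147  152  155  158  157  157    .    .
  56    .    .    .  120  142  142  137  133  130  124  121  111  111  141  146  151  154  158  157  156    .    .
  58    .    .    .    .  142  142  136  133  128    .    .    .    .  142  147  151  157  158  157  156   54   55
[ 0.76133433 -0.47168993 10.71894159] [-0.02120534 -0.15838108 -0.01846583] [0.55292344 0.1669183  0.14635753]
```

Both clips read the same profile, the frame top is level (147/148 mm), and the seat is rigid. I'll relax the push, release and retreat.

{"op": "apply_moves", "data": {"plan": [0,0,-1,0,0,0,0,0,0,0,0,0]}}

```text
time_s: 19.05
ee_pos: [0.5528, 0.1669, 0.1464]
eef_rot: [3.141, -0.0, 1.79]
force: [3.1, 1.2, 3.8]
grip_width: 0.0118
grip_force: 35.0
```

{"op": "apply_moves", "data": {"plan": [0,0,0,0,0,0,0,0,0,0,0,0,0,0,0,0,0,0,0,0,0,0,0,0,0,0,0,0,0,0,0,0,0,0,0,0,0,0,0,0], "hand": 0.3}}

```text
time_s: 20.05
ee_pos: [0.5527, 0.1669, 0.1464]
eef_rot: [3.142, 0.0, 1.79]
force: [0.9, -0.1, -0.2]
grip_width: 0.0609
grip_force: 0.0
```

{"op": "apply_moves", "data": {"plan": [0,0,-3,0,0,0,-5,0,0,0,-10,0,0,0,-14,0,0,0,-14,0,0,0,-14,0,0,0,-14,0,0,0,-14,0,0,0,-10,0,0,0,0,0,0,0,0,0]}}

```text
time_s: 21.15
ee_pos: [0.5526, 0.1669, 0.244]
eef_rot: [-3.141, 0.0, 1.79]
force: [0.4, 0.1, -0.5]
grip_width: 0.0613
grip_force: 0.0
```

```bash
python3 - <<'E'
from h import *
w=cam('wrist');save(w,'w6.png');W=cloud(w).reshape(-1,3);W=W[~np.isnan(W[:,0])]
a=np.radians(12.4);d=W[:,:2]*1000-[552.7,165.6]; x=d@[np.cos(a),np.sin(a)]; y=d@[-np.sin(a),np.cos(a)]; z=W[:,2]*1000
for y0 in list(range(-62,-10,4))+list(range(-10,60,4)):
    print('%4d'%y0,' '.join('%4s'%(int(round(np.median(z[m]))) if (m:=(z<190)&(y>=y0)&(y<y0+4)&(x>=x0)&(x<x0+2)).any() else '.') for x0 in range(-12,12,2)))
for lo,hi in((143,151),(165,185)):
    k=(z>lo)&(z<hi)&(abs(x)<9)&(abs(y)<44); p=np.c_[x,y][k].astype(np.float32); print(cv2.minAreaRect(p))
E
```

```text
-62  103  133  133  136  137  132  129  127  133  145  149  153
 -58   89  135  131   89  123  121  116  112  142  145  148  153
 -54  139   89  131  121  123  121    .    .  141  144  148  152
 -50   65   61   78  123  111    .    .    .  136  126  123  150
 -46   21   22    .    .    .    .    .    .    .    .    .    .
 -42   22   22    .    .    .  147  147  147  147    .    .    .
 -38   22   22    .    .    .  147  147  147  147    .    .    .
 -34   22   22    .    .    .  147  147  146  147    .    .    .
 -30   22   22    .    .    .  147  148  147  147    .    .    .
 -26   22   22    .    .    .    .    .    .    .    .    .    .
 -22   22   22    .    .    .    .    .    .    .    .    .    .
 -18   22   21    .  176  178  179  178  178  179  177    .   21
 -14   21   22   22  177  178  179  179  179  178  178   21   22
 -10   22   23   22  176  178  179  178  179  178  177   22   22
  -6   22   21   22   35  178  179  179  179  179  177   22   22
  -2   22   22   21   35  179  179  179  178  179  177   22   21
   2   22   22   21   35  179  179  179  179  179  177   22  
[... 422 characters left out ...]
.  147  147  147  146   22   22   22
  34   22   22   21   33    .  147  147  147  147   22   21   23
  38    .    .    .    .    .  147  147  147  147    .    .    .
  42    .    .    .    .  111  132  131  131  117    .    .    .
  46  142  137  134  128  125  119  111  111  111  144  147  152
  50  140  137  132  130  125  121  114  111  111  145  149  153
  54  141  136  133  130  124  121  115  111  111  145  148  152
  58  142  141  142  143  142  142  143  142  142  144  149  154
((1.6546252965927124, 0.9211921691894531), (7.014784336090088, 85.32121276855469), 0.1619640439748764)
((1.5663881301879883, 1.1371021270751953), (11.543251991271973, 35.614864349365234), 0.00872117467224598)
```

```bash
python3 -c "
from station import ctrl
print(ctrl.hand_in())"
```

```text
the job is handed in; nothing more can be done
None
```

The comb plate is fully home in the slicer's bracket, level and flat, and depth readings show both clips over its ears. I let go of it and handed the job in at about 21 s; no verdict came back.

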